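# Press a connecting-rod bush home with a bench locking clamp

### The arm

A 7-joint arm with a two-finger parallel gripper is mounted at the origin on the work surface. World frame = base frame: x ahead of the robot, y to its left, z up, the work surface at z = 0. Lengths are in m, angles in rad, forces in N, time in s.
With the tool pointing down it reaches from about 0.425 to 0.875 m from the base axis. Payload 9.9 kg.
Tool frame: the origin (TCP) lies on the centre line of the jaws, within the pads' length; the fingertips stand 19 mm ahead of it and the grasp point (between the pads) is the TCP; x points along the fingers, y is the direction in which the jaws open and shut, and the axes are right-handed (so a half turn about x gives the same grasp; the last joint's range is limited). The gripper opens to 85 mm and grips with 20 to 120 N. Pads are 22 mm wide; open, the fingers measure 114 mm over their backs; the gripper's body (76 mm by 85 mm) begins 54 mm behind the grasp point. The pads swing forward as they close: fully open they stand 13 mm farther back than shut.
Start: joints at [1.1, 0.576, 0.025, 1.437, -0.015, 1.129, -0.057], TCP at [0.255, -0.625, 0.25] pointing down, gripper open.
Joint ranges: [-2.76, 2.76], [-0.34, 2.15], [-1.52, 1.57], [0.19, 2.46], [-1.09, 4.23], [0.17, 1.99], [-2.82, 2.82]. Speed limits (rad/s): [2.22, 2.22, 3.01, 3.01, 3.14, 3.14, 3.14].

### API

Orientations are given as a 3x3 rotation matrix whose columns are the frame's x, y, z axes.
In Python, from workcell import observe, get_image, get_calibration, ticket, silhouettes gives the robot as it stands.
- The arm moves only by the shell command python3 -m pendant 'ROWS' [FORCE]. ROWS is JSON, a list of rows, each an object with "dp": the shift along the tool's x, y, z in m, a list of three; "rotation": the turn, a rotation vector about the tool's x, y, z in degrees, a list of three; "fingers": the opening in per cent of the stroke, from 0 (shut) to 100 (fully open). In form: [{"dp": [x, y, z], "rotation": [wx, wy, wz], "fingers": fingers}, ...]. A call has 1 to 20 rows; each row is the pose to reach, as a shift and turn from the pose commanded when the call began, along the tool's axes at that moment; what a row does not reach only later rows make up. A row lasts 1/12 s, in which the tool goes at most 41.7 mm and 7.16 degrees, less where a joint would pass 70% of its speed; a pose out of reach is approached as far as the arm can. A call with a gripper value outside its range is refused whole. The fingers move at their own pace and stop on an object; FORCE is the grip in N (left out, the last holds). Time passes only in rows, so rows that repeat a pose let the fingers close. It gives the time, the measured TCP pose, the force and the opening at its end, in the units of the state.
- observe(): the state, without advancing time (a new reading comes with each control period).
- get_image(name): name is "scene" or "top" or "wrist"; returns the picture (420x560x3 uint8, red, green, blue); there is no depth.
- get_calibration(name): a dict with "fx", "fy", "cx", "cy" (pixels), "k1" (the pictures are not rectified: a ray, as slopes to the right and down, at radius r is drawn at 1 + k1 r^2 times it, then the intrinsics apply), "rvec" (rotation vector, rad) and "tvec" (3), from world to camera coordinates, as OpenCV has them. Camera axes: x right, y down, z forward; pixel columns grow to the right and rows downward; lengths in m; the calibration is good to about 2 mm. A picture is of the moment at which its call begins: read the wrist's pose just before it. get_calibration takes no time and is no camera call; for the wrist camera it gives the pose at the moment of the call.
- ticket.finish_job(): hands the job in, once; it reports no verdict.
Trained networks look in the newest picture that a camera, given by its name, has taken for a name from the list of things; names that differ only in an ending like _2 or _b are one class to them, and where a whole thing is asked for, a point or a joint stands for the part that bears it (a point fixed in the world has none). Each returns a list of dicts, best first, with "p" (0 to 1); they miss things now and then, are a little off and sometimes report something else, mostly with a low value. They report only what shows in the picture. A call takes as long as a camera call. They do not tell look-alikes from the thing itself.
- silhouettes(camera, label): "mask" (420x560 bool, what is visible of it) and "box" ([centre column, centre row, width, height] in pixels, round what is visible of it).
The state is a dict: "clock": time; "q": joint angles; "qd": joint speeds; "joint_torque": joint torques, N m; "tool_pos": TCP position; "ee_rot": TCP orientation; "force": force on the tool from outside, world axes, zero at the start; "wrist_torque": the same for the moment, N m; "width": finger opening in m.
Only numpy, scipy, OpenCV 4.12 (cv2) and the standard library are available. Lean on these libraries where they do the work, as an engineer would, in place of code of your own. Each camera call takes 0.05 s, during which the arm holds its last target.

### The job

Slide the connecting rod along its cradle until its small end rests against the end stop, push the locking clamp's handle down over centre so that it locks by itself and its pad presses the proud bush flush, and let go of the handle. Then press the release lever's paddle so that the clamp springs open again, and leave the rod seated in the cradle with the bush flush. Feel your way: never push on the rod or bush with more than about 20 N or on the clamp, handle or lever with more than about 30 N, and leave everything else on the bench where it is.

Things in the scene. Friction and masses are not known exactly. Their poses are not given: they have to be found in the camera images.
- clamp: bench locking clamp, bare steel, bolted down. Origin on the bench under the pressing pad; x along the rod cradle towards its end stop, y away from the handles, z up. Anvil x -140 to +38, y -32 to +32 mm, top at 30 mm; two rails 10 mm high, 38 mm apart, x -65 to +20 mm. Foot 46 mm wide, y -247 to -32 mm, carries the fixed handle (top at 32 mm), movable handle and release lever
- end_stop (a point): middle of the end stop's face, at x = +19 mm of the clamp, 36 mm above the bench; the stop is 12 mm high and stands across the cradle. The jaw arm comes over the cradle from the -y side; open, its sprung pad (24 mm across) clears the proud bush by only a few mm
- handle_hinge (a point): middle of the movable handle's hinge line, along the clamp's x, at y = -104 mm, 85 mm above the bench, between two cheek plates (y -124 to -32 mm, 97 mm high). The handle is a bar 22 mm wide, 12 mm thick, towards -y, its end 122 mm from here; open, it slopes up at 40 to 58 degrees. An adjuster set differently each time shifts its whole swing; it locks well over half a radian lower
- handle_grip (a point): point on the handle's top face, 110 mm from the hinge and 6 mm off the bar's middle plane, which holds the hinge. Open 161-181 mm high. It takes 3-8 N, then up to 18 N while the bush is driven, then eases; past centre it drops the last 4-6 mm by itself to a stiff stop (do not lean on it) and stays; short of centre it springs up. The locked height, 78-115 mm, is not known beforehand
- paddle (a point): middle of the top of the release lever's paddle (26 mm along x, 36 mm along y), at y = -290 mm, 68 mm high, just beyond the handles' end; press it down. After about 5 mm its nose meets the locked toggle, with 4-10 N it lifts it back over centre, after 9-15 mm the clamp springs open; stops at 27 mm, springs back when let go
- release (a joint): release lever angle, rad: 0 at rest, grows as the paddle is pressed, 0.26 at most; pushes the locked toggle from about 0.05, clamp free at 0.09 to 0.14
- rod: plain aluminium connecting rod lying flat in the cradle, about 0.2 kg. Origin under the centre of its small end (round, 36 mm across, 16 mm thick); the rod runs from there towards -x to the square face of its big end (36 mm wide, 16 mm thick), 95 mm from the origin. At the start it is 30 to 50 mm short of its place; against the end stop its origin is at x = +1 mm of the clamp
- bush (a joint): how far the bush has been pressed into the rod's small end, m: 0.012 is fully home, its top flush with the rod's face; starts at 0.003 to 0.006, standing 6 to 9 mm proud. A tight fit: it takes about 60 N, more than may be put on it by hand
- bush_top (a point): centre of the top face of the brass bush (20 mm across), on the small end's axis
- seat (a point): point of the clamp under the pressing pad, 46 mm above the bench, where the bush's axis belongs
- bearing: plain steel bearing ring, 52 mm across, 16 mm high, lying flat in the corner between cradle and handles; origin under its centre; a bystander
- piston: aluminium piston, 80 mm across, 60 mm high, standing beside the jaws; origin under its centre; a bystander
- wrench: steel wrench 180 mm long lying on the far side of the clamp; origin under its middle; a bystander
- valve: steel engine valve standing on its 38 mm head, 100 mm high; origin under the head; a bystander
- spray_can: aerosol can, 66 mm across, 190 mm high; origin under its centre; a bystander
- cup: plastic cup, 90 mm across, 110 mm high; origin under its centre; a bystander
- bolt_tray: open steel tray 120 x 170 x 35 mm; origin under its centre; a bystander
Not all that is in view belongs to the job. Leave any blue look-alike of the rod alone.

How it is judged:
On the way, in this order (a step that is already met when the one before it is completed fails the run):
1. the rod's small end is against the end stop, under the open pad (horizontal distance between bush_top and seat below 0.0035 m and height (world z) of handle_grip above 0.15 m), for 0.2 s.
2. the clamp is locked: handle down by itself with the robot off the clamp, bush pressed flush (height (world z) of handle_grip below 0.13 m and horizontal distance between bush_top and seat below 0.0035 m and value of joint bush above 0.0105 m and contact force between the fingers and clamp below 0.5 N), for 0.5 s.
3. the release lever is pressed against the locked toggle (value of joint release above 0.06 rad and height (world z) of handle_grip below 0.13 m).
At the end, for the whole second after the job is handed in: clamp sprung open (handle_grip over 150 mm above the bench), release lever at rest (under 0.03 rad), rod flat and still with the bush axis within 3.5 mm of the seat point, bush within 1.5 mm of flush (joint over 0.0105), no bystander moved 30 mm (all of step 1 and value of joint bush above 0.0105 m and value of joint release below 0.03 rad and linear speed of rod below 0.02 m/s and angle between rod's own z axis and vertical below 0.05 rad and distance of each of bearing, piston, wrench, valve, spray_can, cup, bolt_tray from where it was at the start of the episode below 0.03 m); the robot touches nothing.
It fails at once if the clamp, its handle or lever is pushed with more than 30 N (contact force between any of the fingers, the arm and clamp above 30 N).
It fails at once if the rod or bush is pushed by the robot with more than 22 N (contact force between any of the fingers, the arm and rod above 22 N).
It fails at once if a bystander is moved more than 30 mm (distance of any of bearing, piston, wrench, valve, spray_can, cup, bolt_tray from where it was at the start of the episode above 0.03 m).
It also fails if it takes over 61 s, if anything falls off the work surface, if the arm or the gripper's body presses on something with over 40 N, if the wrist force passes 120 N, or if a joint passes its speed limit or range.

## Working session

There is one attempt and no reset: what is moved stays moved. The work goes in short steps, Python scripts to look and compute and a shell command to move; the robot and the scene stay as the last step left them, time stands still between calls to the robot, and variables do not carry over. Pictures are saved under pics/ and viewed, and the job is handed in when it is done.

```bash
ls; mkdir -p pics
python3 - <<'E'
from workcell import observe,get_image,get_calibration
import cv2
for n in ["scene","top","wrist"]:
    cv2.imwrite(f"pics/{n}0.png",get_image(n)[:,:,::-1]); print(n,get_calibration(n))
print(observe())
E
```

```text
pics
scene {'fx': 387.2690287256629, 'fy': 387.2690287256629, 'cx': 282.12342773267403, 'cy': 211.6134619335599, 'k1': 0.006130190475456175, 'rvec': array([ 1.28527521,  2.29560429, -0.87020081]), 'tvec': array([ 0.31425864, -0.28008056,  1.33633365])}
top {'fx': 538.4273938037387, 'fy': 538.4273938037387, 'cx': 277.19832053988773, 'cy': 214.57724992962991, 'k1': -0.03303661466425176, 'rvec': array([ 2.13505727, -2.12175447,  0.19616899]), 'tvec': array([-0.055787  ,  0.60128606,  1.36087335])}
wrist {'fx': 313.83772576734253, 'fy': 313.83772576734253, 'cx': 282.6916721316184, 'cy': 212.13172104986248, 'k1': -0.07253356189309741, 'rvec': array([-2.37256621,  1.5975405 ,  0.26234687]), 'tvec': array([-0.67390303, -0.04128323,  0.37988493])}
{'clock': 0.15, 'q': array([ 1.10020423,  0.57636139,  0.02485201,  1.43768917, -0.01502055,
        1.12896615, -0.0564644 ]), 'qd': array([ 1.25835768e-04, -2.42037242e-03,  1.39159527e-03, -2.72507486e-03,
       -8.92670311e-05, -1.99715359e-03,  5.07810368e-04]), 'joint_torque': array([ 3.25165762e-03, -7.66266918e+01,  2.25286111e+00, -2.86183602e+01,
        1.55180827e-02,  9.84843413e-03,  2.85437500e-05]), 'tool_pos': array([ 0.25452795, -0.62485214,  0.24963479]), 'ee_rot': array([[-5.06989206e-04,  3.77272130e-01, -9.26102307e-01],
       [ 1.13131985e-03, -9.26101617e-01, -3.77272468e-01],
       [-9.99999232e-01, -1.23899099e-03,  4.27080728e-05]]), 'force': array([-0.46166272, -0.28799794,  0.16366528]), 'wrist_torque': array([ 0.01464966, -0.0163685 ,  0.00077303]), 'width': 0.08520172950071171}
```

View pics/scene0.png

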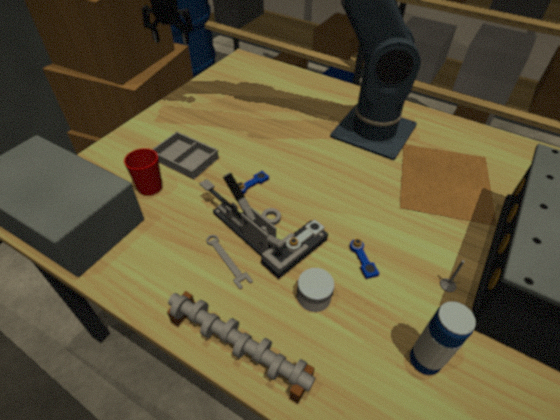

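View pics/top0.png

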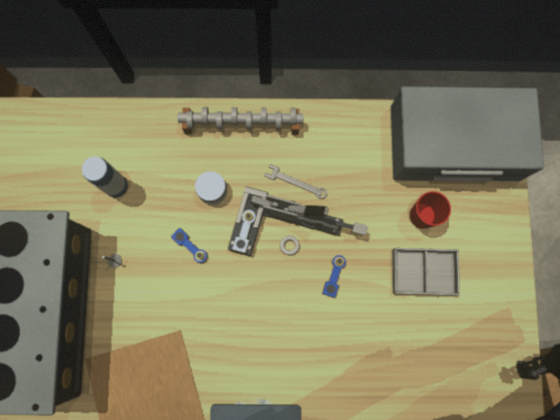

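View pics/wrist0.png

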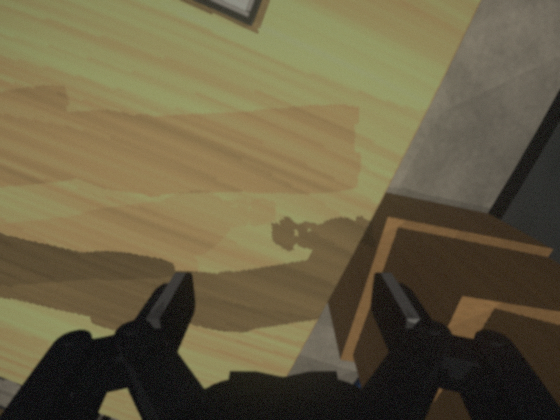

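```bash
cat > h.py <<'E'
import numpy as np,cv2
from workcell import observe,get_image,get_calibration,silhouettes
def cam(n):
    c=get_calibration(n);R=cv2.Rodrigues(c['rvec'])[0];return c,R,c['tvec'].reshape(3)
def proj(n,P,C=None):
    c,R,t=C or cam(n); X=np.atleast_2d(P)@R.T+t; s=X[:,:2]/X[:,2:]; r2=(s**2).sum(1,keepdims=True)
    s=s*(1+c['k1']*r2); return np.c_[c['fx']*s[:,0]+c['cx'],c['fy']*s[:,1]+c['cy']]
def ray(n,uv,C=None):
    c,R,t=C or cam(n); d=np.array([(uv[0]-c['cx'])/c['fx'],(uv[1]-c['cy'])/c['fy']]); s=d.copy()
    for _ in range(20): s=d/(1+c['k1']*(s@s))
    return -R.T@t, R.T@np.array([s[0],s[1],1.])
def atz(n,uv,z,C=None):
    o,d=ray(n,uv,C); return o+d*(z-o[2])/d[2]
def crop(img,x0,x1,y0,y1,k,name,pts=None):
    im=cv2.resize(img[y0:y1,x0:x1],None,fx=k,fy=k,interpolation=cv2.INTER_CUBIC)[:,:,::-1].copy()
    if pts is not None:
        for i,(u,v) in enumerate(pts): cv2.circle(im,(int((u+.5-x0)*k),int((v+.5-y0)*k)),3,(0,0,255),1)
    cv2.imwrite(name,im)
E
python3 - <<'E'
from h import *
t=get_image("top");s=get_image("scene")
np.save("t.npy",t);np.save("s.npy",s)
crop(t,215,375,170,270,5,"pics/topc.png");crop(s,190,340,160,280,5,"pics/scc.png")
for l in ["clamp","rod","bush","handle_grip","paddle","bearing","piston"]:
    for n in ["top","scene"]:
        for d in silhouettes(n,l)[:3]: print(l,n,round(d['p'],2),np.round(d['box'],1))
E
```

```text
clamp top 0.84 [297.6 221.4 140.   71.8]
clamp top 0.69 [426.4 271.7  69.4  43.4]
clamp scene 0.61 [264.4 228.2 129.5 103.3]
clamp scene 0.59 [308.6 235.8  41.3  31.4]
rod top 0.74 [335.5 275.9  25.3  39.5]
rod top 0.64 [244.1 230.3  19.8  48.6]
rod top 0.61 [189.8 243.7  31.3  32.3]
rod scene 0.7 [365.6 258.4  26.1  40.1]
rod scene 0.65 [306.  237.1  42.6  31.1]
rod scene 0.5 [252.3 181.9  28.   22.1]
bush top 0.42 [248.8 213.6   7.8   7.4]
bush top 0.42 [340.6 259.9   9.1   8.4]
handle_grip top 0.81 [307.9 211.2  36.5  12.7]
handle_grip scene 0.67 [239.8 197.8  28.7  44.8]
handle_grip scene 0.24 [305.9 235.2  35.7  34.2]
paddle top 0.81 [335.5 225.1  63.7  21.8]
paddle scene 0.59 [222.4 197.6  42.4  37.8]
bearing top 0.67 [287.6 247.8  21.9  17. ]
bearing scene 0.56 [273.6 217.6  25.5  18.1]
bearing scene 0.48 [293.6 240.5  12.9   6.8]
piston top 0.72 [210.6 188.   34.2  35.8]
piston top 0.65 [294.6 181.2  61.1  34.3]
piston top 0.15 [428.9 210.1  39.2  34. ]
piston scene 0.62 [316.9 291.5  36.7  42.7]
```

View pics/topc.png

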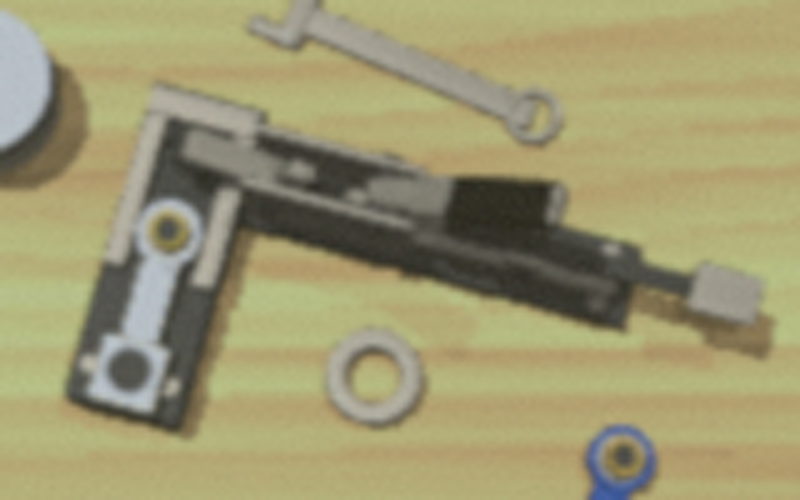

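View pics/scc.png

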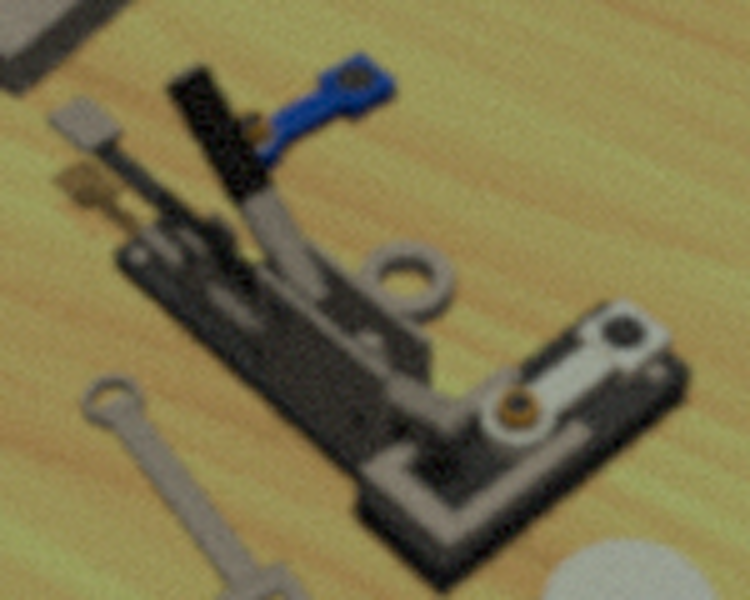

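```bash
cat > fit.py <<'E'
from h import *
from scipy.optimize import least_squares
T=cam("top");S=cam("scene")
def W(p,L):
    L=np.atleast_2d(L)/1000.; c,s=np.cos(p[2]),np.sin(p[2]); return np.c_[p[0]+c*L[:,0]-s*L[:,1],p[1]+s*L[:,0]+c*L[:,1],L[:,2]]
tl=np.array([[0,-290,68],[-140,32,30],[-140,-32,30]]);tu=np.array([[725,292],[70,398],[185,428]])/5+[215,170]-.4
sl=np.array([[0,-290,68],[38,32,30],[-140,-32,30]]);su=np.array([[88,122],[442,545],[0,0]])/5+[190,160]-.4
sl,su=sl[:2],su[:2]
f=lambda p:np.r_[(proj("top",W(p,tl),T)-tu).ravel(),(proj("scene",W(p,sl),S)-su).ravel()]
r=least_squares(f,[.75,0,0.2],loss='soft_l1')
p=r.x
if __name__=="__main__":
    print(p,np.round(r.fun,1))
    E=[[-140,32,30],[-140,-32,30],[38,32,30],[38,-32,30],[-65,19,40],[20,19,40],[-65,-19,40],[20,-19,40],[19,0,42],[0,-290,68],[-13,-272,68],[13,-272,68],[-13,-308,68],[13,-308,68],[23,-247,32],[-23,-247,32],[0,-104,85]]
    for a in (40,49,58):
        a=np.radians(a); E.append([0,-104-122*np.cos(a),85+122*np.sin(a)])
    t=np.load("t.npy");s=np.load("s.npy")
    crop(t,215,375,170,270,5,"pics/topf.png",proj("top",W(p,E),T));crop(s,190,340,160,280,5,"pics/scf.png",proj("scene",W(p,E),S))
E
python3 fit.py
```

```text
[ 0.63849874  0.01172275 -0.25668799] [ 1.1  0.1 -0.9  0.4 -0.6  0.6 -1.4 -0.6 -0.1  3.9]
```

View pics/topf.png

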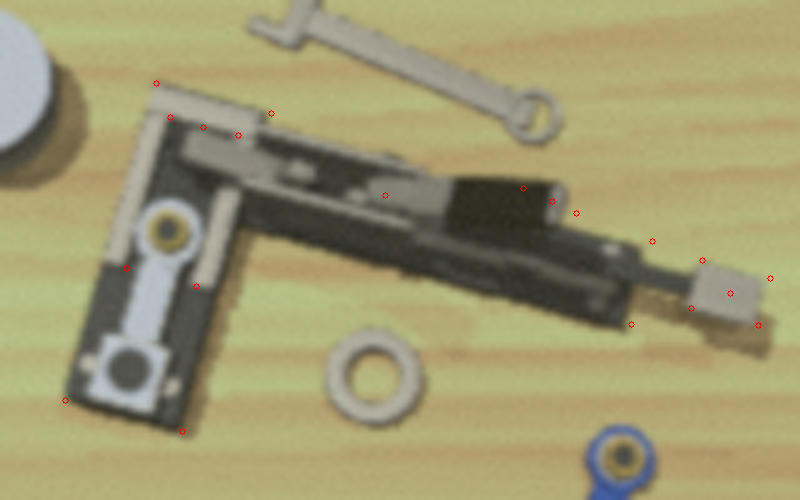

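View pics/scf.png

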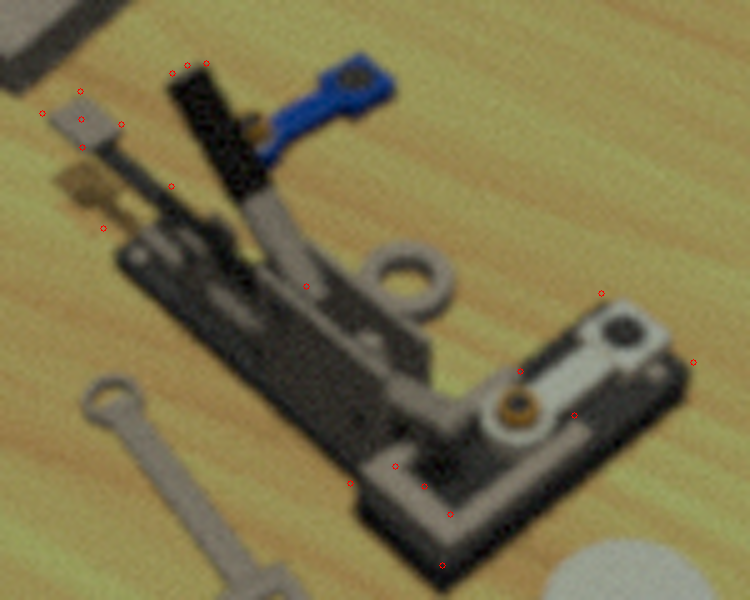

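Run:
```python
from fit import *
c,R,t=cam("wrist");o=observe();M=o['ee_rot']
print(M.T@(-R.T@t-o['tool_pos']), "fwd",M.T@R[2],"right",M.T@R[0])
q=lambda L:np.round(W(p,L),3)
print(q([[0,0,0],[-40,0,46],[-135,0,46],[-155,0,60],[0,-180,165],[0,-290,68],[0,-104,85],[-40,-150,300]]))
C=cam("top")
print("bush",atz("top",(168/5+214.6,230/5+169.6),.053), "bigend",atz("top",(128/5+214.6,370/5+169.6),.046),atz("top",(123/5+214.6,408/5+169.6),.046))
```

```text
[-0.12337774 -0.0007582  -0.0814147 ] fwd [9.47583129e-01 6.14429054e-04 3.19508742e-01] right [-0.00107626  0.99999862  0.00126888]
[[ 0.638  0.012  0.   ]
 [ 0.6    0.022  0.046]
 [ 0.508  0.046  0.046]
 [ 0.489  0.051  0.06 ]
 [ 0.593 -0.162  0.165]
 [ 0.565 -0.269  0.068]
 [ 0.612 -0.089  0.085]
 [ 0.562 -0.123  0.3  ]]
bush [0.59866109 0.02422763 0.053     ] bigend [0.52527215 0.04439033 0.046     ] [0.50526611 0.04664394 0.046     ]
```

```bash
python3 -m pendant '[{"dp":[-0.04,-0.03,-0.03],"rotation":[-7,0,0],"fingers":0},{"dp":[-0.08,-0.06,-0.06],"rotation":[-14,0,0],"fingers":0},{"dp":[-0.08,-0.395,-0.445],"rotation":[-143,0,0],"fingers":0},{"dp":[-0.08,-0.395,-0.445],"rotation":[-143,0,0],"fingers":0},{"dp":[-0.08,-0.395,-0.445],"rotation":[-143,0,0],"fingers":0},{"dp":[-0.08,-0.395,-0.445],"rotation":[-143,0,0],"fingers":0},{"dp":[-0.08,-0.395,-0.445],"rotation":[-143,0,0],"fingers":0},{"dp":[-0.08,-0.395,-0.445],"rotation":[-143,0,0],"fingers":0},{"dp":[-0.08,-0.395,-0.445],"rotation":[-143,0,0],"fingers":0},{"dp":[-0.08,-0.395,-0.445],"rotation":[-143,0,0],"fingers":0},{"dp":[-0.08,-0.395,-0.445],"rotation":[-143,0,0],"fingers":0},{"dp":[-0.08,-0.395,-0.445],"rotation":[-143,0,0],"fingers":0},{"dp":[-0.08,-0.395,-0.445],"rotation":[-143,0,0],"fingers":0},{"dp":[-0.08,-0.395,-0.445],"rotation":[-143,0,0],"fingers":0},{"dp":[-0.08,-0.395,-0.445],"rotation":[-143,0,0],"fingers":0},{"dp":[-0.08,-0.395,-0.445],"rotation":[-143,0,0],"fingers":0},{"dp":[-0.08,-0.395,-0.445],"rotation":[-143,0,0],"fingers":0},{"dp":[-0.08,-0.395,-0.445],"rotation":[-143,0,0],"fingers":0},{"dp":[-0.08,-0.395,-0.445],"rotation":[-143,0,0],"fingers":0},{"dp":[-0.08,-0.395,-0.445],"rotation":[-143,0,0],"fingers":0}]'
```

```text
clock: 2.62
tool_pos: [0.5178, -0.0914, 0.3304]
ee_rot: [[0.0, 0.251, 0.968], [-0.0, 0.968, -0.251], [-1.0, -0.0, 0.0]]
force: [0.3, -0.5, 0.2]
width: -0.0003
```

Run:
```python
from h import *
w=get_image("wrist");np.save("w.npy",w);C=cam("wrist");np.save("wC.npy",np.r_[C[1].ravel(),C[2]])
from fit import *
E=[[-140,32,30],[-140,-32,30],[38,32,30],[38,-32,30],[-65,19,40],[20,19,40],[-65,-19,40],[20,-19,40],[19,0,42],[0,-290,68],[-13,-272,68],[13,-272,68],[-13,-308,68],[13,-308,68],[23,-247,32],[-23,-247,32],[0,-104,85]]
crop(w,0,560,0,420,1.4,"pics/w1.png",proj("wrist",W(p,E),C))
print(observe()['qd'].round(3),observe()['clock'])
```

```text
[-0.017 -0.006  0.042  0.002 -0.023 -0.009 -0.273] 2.6667
```

View pics/w1.png

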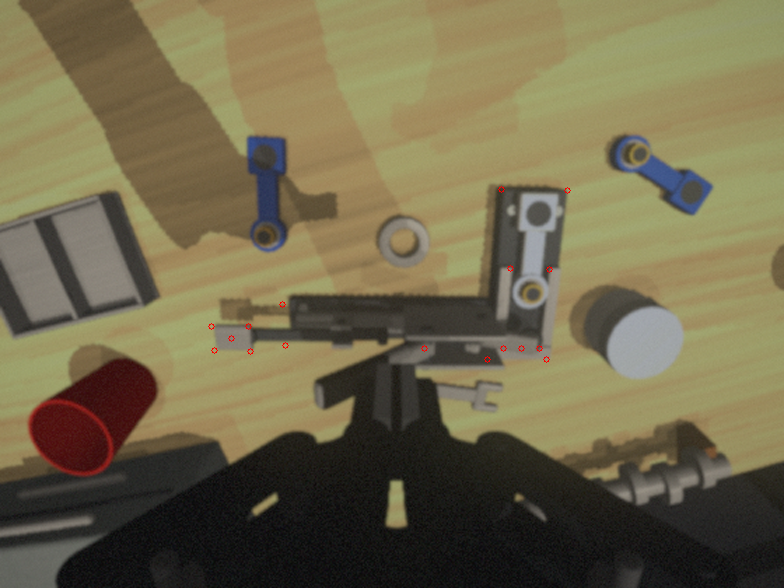

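```bash
python3 -m pendant '[{"dp":[0.0,0.04,-0.02],"rotation":[0,0,0],"fingers":0},{"dp":[0.0,0.08,-0.04],"rotation":[0,0,0],"fingers":0},{"dp":[0.0,0.12,-0.06],"rotation":[0,0,0],"fingers":0},{"dp":[0.03,0.13,-0.07],"rotation":[0,0,0],"fingers":0},{"dp":[0.06,0.13,-0.07],"rotation":[0,0,0],"fingers":0},{"dp":[0.1,0.13,-0.07],"rotation":[0,0,0],"fingers":0},{"dp":[0.14,0.13,-0.07],"rotation":[0,0,0],"fingers":0},{"dp":[0.18,0.13,-0.07],"rotation":[0,0,0],"fingers":0},{"dp":[0.2,0.13,-0.07],"rotation":[0,0,0],"fingers":0},{"dp":[0.2,0.13,-0.07],"rotation":[0,0,0],"fingers":0},{"dp":[0.2,0.13,-0.07],"rotation":[0,0,0],"fingers":0}]'
python3 - <<'E'
from h import *
w=get_image("wrist");C=cam("wrist");s=get_image("scene");t=get_image("top")
from fit import *
E=[[-140,32,30],[-140,-32,30],[38,32,30],[38,-32,30],[-65,19,40],[20,19,40],[-65,-19,40],[20,-19,40],[19,0,42]]
crop(w,180,460,0,420,1.4,"pics/w2.png",proj("wrist",W(p,E),C))
crop(s,190,340,160,280,5,"pics/s2.png")
crop(t,215,375,170,270,5,"pics/t2.png")
print(observe()['tool_pos'],observe()['force'])
E
```

```text
clock: 3.58
tool_pos: [0.4833, 0.0524, 0.1301]
ee_rot: [[-0.002, 0.259, 0.966], [-0.0, 0.966, -0.259], [-1.0, -0.001, -0.002]]
force: [-0.4, 0.8, 0.7]
width: 0.0003
[0.48475688 0.05247975 0.1320526 ] [-0.11330182  0.93120885  0.44116631]
```

View pics/w2.png

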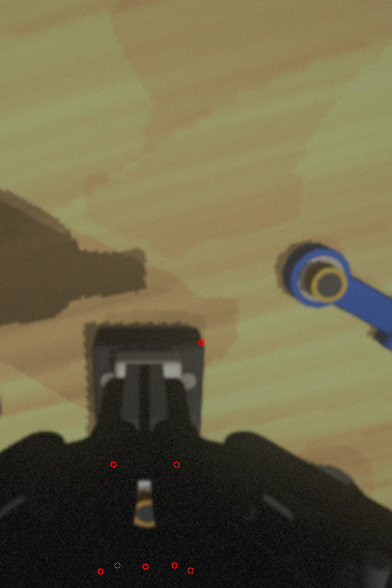

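View pics/s2.png

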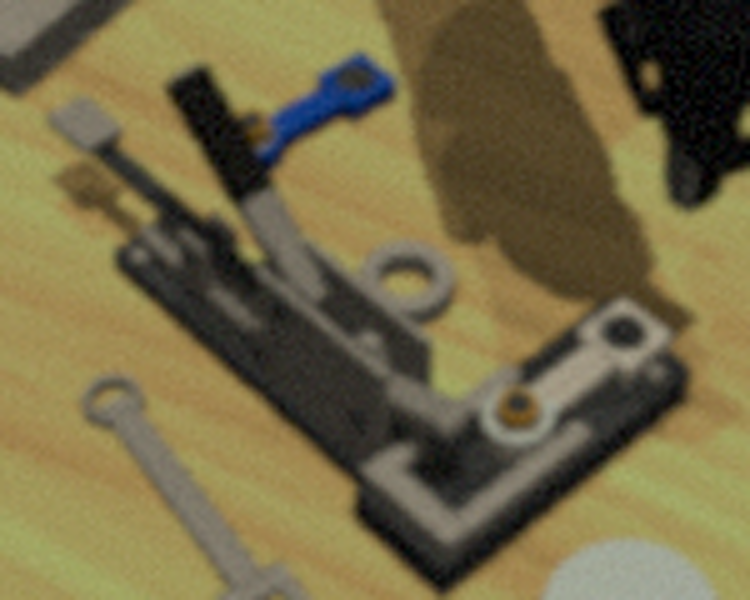

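View pics/t2.png

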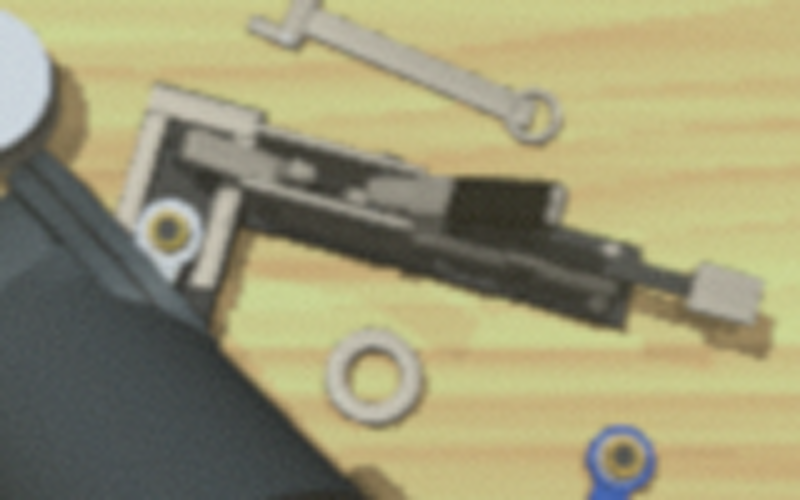

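```bash
python3 -m pendant '[{"dp":[0.03,0,0],"rotation":[0,0,0],"fingers":0},{"dp":[0.055,0,0],"rotation":[0,0,0],"fingers":0},{"dp":[0.074,0,0],"rotation":[0,0,0],"fingers":0},{"dp":[0.074,0,0],"rotation":[0,0,0],"fingers":0},{"dp":[0.074,0,0],"rotation":[0,0,0],"fingers":0},{"dp":[0.074,0,0.003],"rotation":[0,0,0],"fingers":0},{"dp":[0.074,0,0.006],"rotation":[0,0,0],"fingers":0},{"dp":[0.074,0,0.006],"rotation":[0,0,0],"fingers":0}]'
python3 - <<'E'
from h import *
w=get_image("wrist");s=get_image("scene")
crop(w,180,460,120,420,2,"pics/w3.png")
crop(s,190,360,150,270,4.5,"pics/s3.png")
print(observe()['tool_pos'],observe()['force'])
E
```

```text
clock: 4.4
tool_pos: [0.4911, 0.0505, 0.0577]
ee_rot: [[0.003, 0.259, 0.966], [0.0, 0.966, -0.259], [-1.0, 0.001, 0.003]]
force: [0.2, -0.9, 0.2]
width: 0.0001
[0.49008039 0.0504976  0.05714332] [ 0.19796856 -0.48259786 -0.30874648]
```

View pics/w3.png

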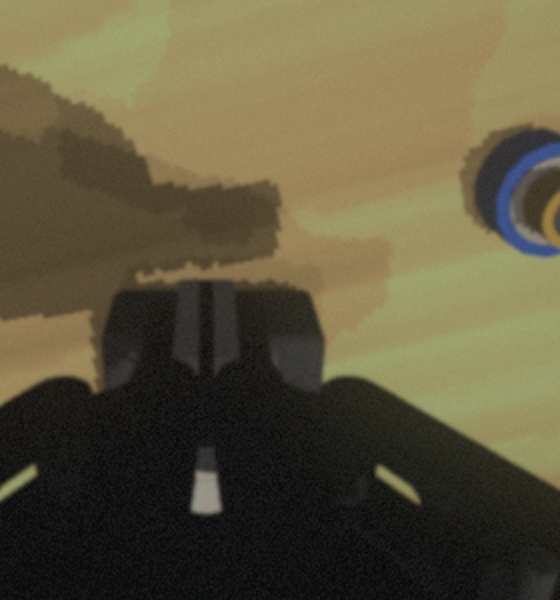

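View pics/s3.png

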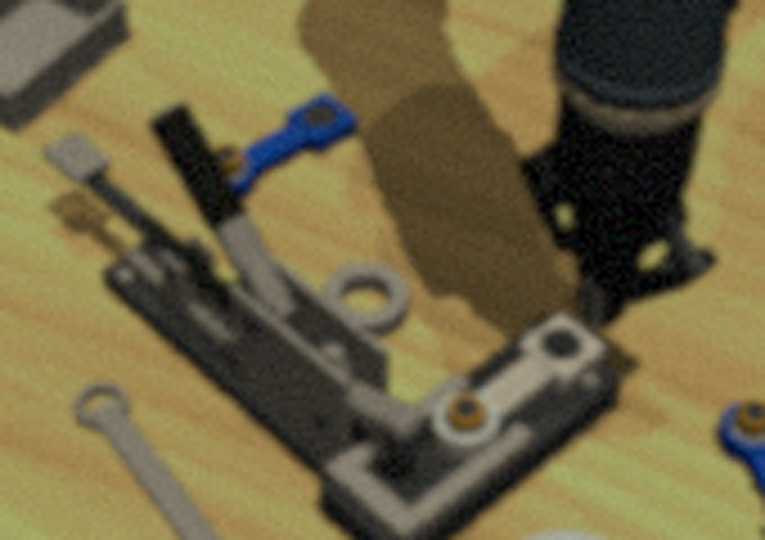

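```bash
python3 -m pendant '[{"dp":[0,0,0.003],"rotation":[0,0,0],"fingers":0},{"dp":[0,0,0.006],"rotation":[0,0,0],"fingers":0},{"dp":[0,0,0.008],"rotation":[0,0,0],"fingers":0},{"dp":[0,0,0.01],"rotation":[0,0,0],"fingers":0},{"dp":[0,0,0.012],"rotation":[0,0,0],"fingers":0},{"dp":[0,0,0.014],"rotation":[0,0,0],"fingers":0},{"dp":[0,0,0.016],"rotation":[0,0,0],"fingers":0},{"dp":[0,0,0.018],"rotation":[0,0,0],"fingers":0},{"dp":[0,0,0.02],"rotation":[0,0,0],"fingers":0},{"dp":[0,0,0.022],"rotation":[0,0,0],"fingers":0}]'
python3 - <<'E'
from h import *
w=get_image("wrist");s=get_image("scene")
crop(s,190,360,150,270,4.5,"pics/s4.png")
print(observe()['tool_pos'],observe()['force'])
E
```

```text
clock: 5.33
tool_pos: [0.511, 0.0449, 0.0563]
ee_rot: [[0.0, 0.258, 0.966], [0.0, 0.966, -0.258], [-1.0, 0.0, 0.0]]
force: [-1.3, -0.3, -0.3]
width: -0.0
[0.51129211 0.04484606 0.05631225] [-0.42540465  0.20626957 -0.4663268 ]
```

View pics/s4.png

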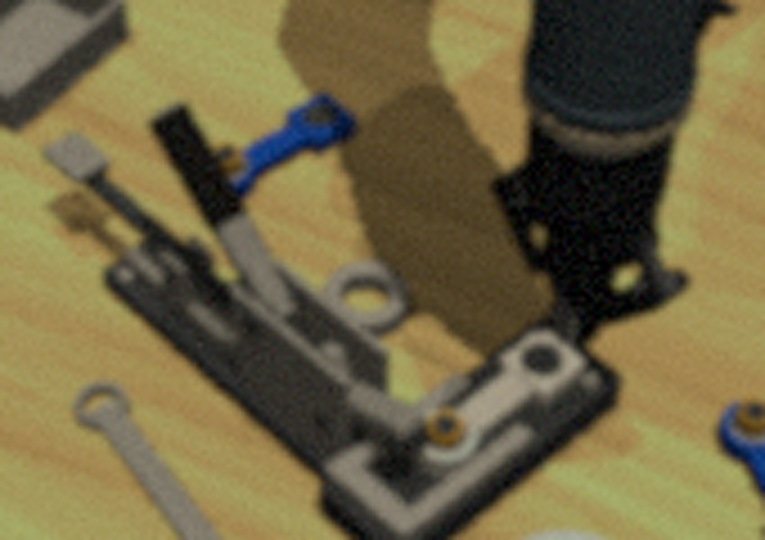

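```bash
python3 -m pendant '[{"dp":[0,0,0.002],"rotation":[0,0,0],"fingers":0},{"dp":[0,0,0.004],"rotation":[0,0,0],"fingers":0},{"dp":[0,0,0.006],"rotation":[0,0,0],"fingers":0},{"dp":[0,0,0.008],"rotation":[0,0,0],"fingers":0},{"dp":[0,0,0.01],"rotation":[0,0,0],"fingers":0},{"dp":[0,0,0.012],"rotation":[0,0,0],"fingers":0},{"dp":[0,0,0.014],"rotation":[0,0,0],"fingers":0},{"dp":[0,0,0.016],"rotation":[0,0,0],"fingers":0},{"dp":[0,0,0.018],"rotation":[0,0,0],"fingers":0},{"dp":[0,0,0.02],"rotation":[0,0,0],"fingers":0},{"dp":[0,0,0.02],"rotation":[0,0,0],"fingers":0}]'
python3 - <<'E'
from h import *
s=get_image("scene")
crop(s,190,360,150,270,4.5,"pics/s5.png")
print(observe()['tool_pos'],observe()['force'])
E
```

```text
clock: 6.35
tool_pos: [0.5305, 0.0397, 0.0563]
ee_rot: [[0.0, 0.258, 0.966], [0.0, 0.966, -0.258], [-1.0, 0.0, 0.0]]
force: [0.1, -0.9, -0.9]
width: 0.0001
[0.53050454 0.03971424 0.0563287 ] [0.29720093 0.41859648 0.41333282]
```

View pics/s5.png

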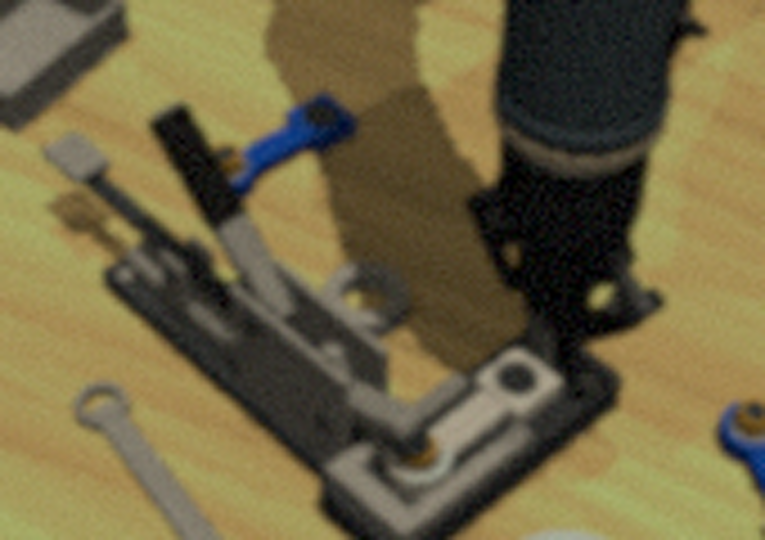

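Close. Final millimetres in 1 mm steps, watching the force.

```bash
python3 -m pendant '[{"dp":[0,0,0.001],"rotation":[0,0,0],"fingers":0},{"dp":[0,0,0.002],"rotation":[0,0,0],"fingers":0},{"dp":[0,0,0.003],"rotation":[0,0,0],"fingers":0}]'; python3 -m pendant '[{"dp":[0,0,0.001],"rotation":[0,0,0],"fingers":0},{"dp":[0,0,0.0015],"rotation":[0,0,0],"fingers":0}]';python3 -m pendant '[{"dp":[0,0,0.0005],"rotation":[0,0,0],"fingers":0},{"dp":[0,0,0.001],"rotation":[0,0,0],"fingers":0}]'
```

```text
clock: 6.65
tool_pos: [0.5327, 0.0391, 0.0563]
ee_rot: [[-0.0, 0.257, 0.966], [-0.0, 0.966, -0.257], [-1.0, -0.0, -0.0]]
force: [-4.4, 0.7, 1.9]
width: 0.0003
clock: 6.82
tool_pos: [0.5344, 0.0387, 0.0563]
ee_rot: [[-0.0, 0.257, 0.966], [-0.0, 0.966, -0.257], [-1.0, -0.0, -0.0]]
force: [-2.3, 0.5, 1.4]
width: -0.0001
clock: 6.98
tool_pos: [0.5353, 0.0385, 0.0563]
ee_rot: [[-0.0, 0.257, 0.966], [0.0, 0.966, -0.257], [-1.0, 0.0, -0.0]]
force: [-2.4, 0.8, 1.9]
width: -0.0003
```

```bash
for i in 1 2 3; do python3 -m pendant '[{"dp":[0,0,0.0005],"rotation":[0,0,0],"fingers":0},{"dp":[0,0,0.001],"rotation":[0,0,0],"fingers":0}]' | grep -E "pos|force"; done
python3 - <<'E'
from h import *
s=get_image("scene")
crop(s,190,360,150,270,4.5,"pics/s6.png")
print(observe()['tool_pos'],observe()['force'])
E
```

```text
tool_pos: [0.5362, 0.0381, 0.0563]
force: [-2.9, 1.6, 1.3]
tool_pos: [0.5373, 0.0379, 0.0563]
force: [-2.4, -0.9, 1.0]
tool_pos: [0.5381, 0.0376, 0.0563]
force: [-4.2, 1.5, 2.5]
[0.53809317 0.03767746 0.05627173] [-2.96053067  0.91033289  2.28890366]
```

View pics/s6.png

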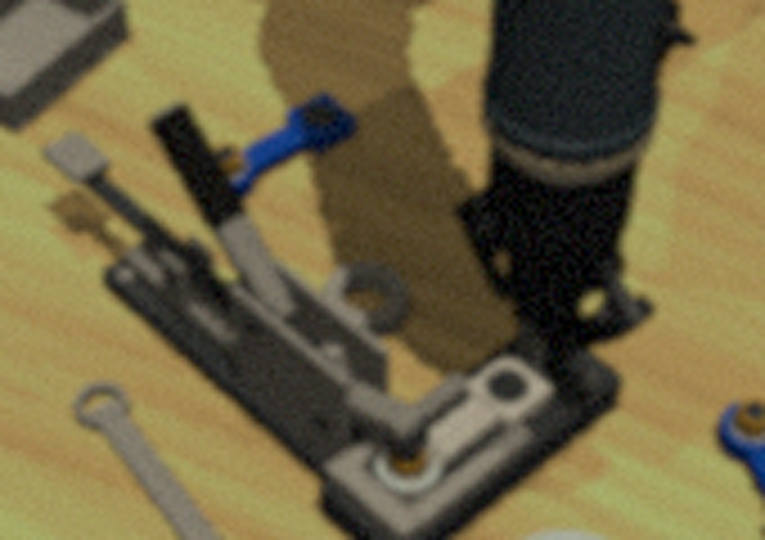

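```bash
for i in 1 2 3; do python3 -m pendant '[{"dp":[0,0,0.0005],"rotation":[0,0,0],"fingers":0},{"dp":[0,0,0.001],"rotation":[0,0,0],"fingers":0}]' | grep -E "pos|force"; done
```

```text
tool_pos: [0.5382, 0.0376, 0.0562]
force: [-8.0, 2.7, 6.8]
tool_pos: [0.5383, 0.0376, 0.0562]
force: [-10.9, 2.4, 9.7]
tool_pos: [0.5384, 0.0376, 0.0561]
force: [-14.7, 4.4, 12.0]
```

```bash
python3 -m pendant '[{"dp":[0,0,-0.003],"rotation":[0,0,0],"fingers":0},{"dp":[0,0,-0.01],"rotation":[0,0,0],"fingers":0},{"dp":[0,0,-0.02],"rotation":[0,0,0],"fingers":0},{"dp":[-0.03,0,-0.03],"rotation":[0,0,0],"fingers":0},{"dp":[-0.07,0,-0.03],"rotation":[0,0,0],"fingers":0},{"dp":[-0.11,0,-0.03],"rotation":[0,0,0],"fingers":0},{"dp":[-0.15,-0.04,-0.03],"rotation":[0,0,0],"fingers":0},{"dp":[-0.18,-0.08,-0.03],"rotation":[0,0,0],"fingers":0},{"dp":[-0.2,-0.12,-0.01],"rotation":[0,0,0],"fingers":0},{"dp":[-0.2,-0.15,0.01],"rotation":[0,0,0],"fingers":0},{"dp":[-0.2,-0.15,0.01],"rotation":[0,0,0],"fingers":0},{"dp":[-0.2,-0.15,0.01],"rotation":[0,0,0],"fingers":0}]'
python3 - <<'E'
from h import *
from fit import *
w=get_image("wrist");C=cam("wrist");s=get_image("scene");t=get_image("top")
np.save("w.npy",w);np.save("s.npy",s);np.save("t.npy",t)
crop(s,190,360,150,270,4.5,"pics/s7.png")
crop(t,215,375,170,270,5,"pics/t7.png")
E=[[-140,32,30],[-140,-32,30],[38,32,30],[38,-32,30],[-65,19,40],[20,19,40],[-65,-19,40],[20,-19,40],[1,0,46],[-94,0,46],[0,-290,68]]
crop(w,0,560,0,420,1.4,"pics/w7.png",proj("wrist",W(p,E),C))
print(observe()['tool_pos'],observe()['force'],observe()['clock'])
E
```

```text
clock: 9.03
tool_pos: [0.5126, -0.1166, 0.257]
ee_rot: [[0.002, 0.265, 0.964], [-0.003, 0.964, -0.265], [-1.0, -0.003, 0.003]]
force: [0.9, -0.2, 0.3]
width: -0.0
[ 0.51163897 -0.10987586  0.25600474] [-0.59924375  0.71716657 -0.86802644] 9.1833
```

View pics/w7.png

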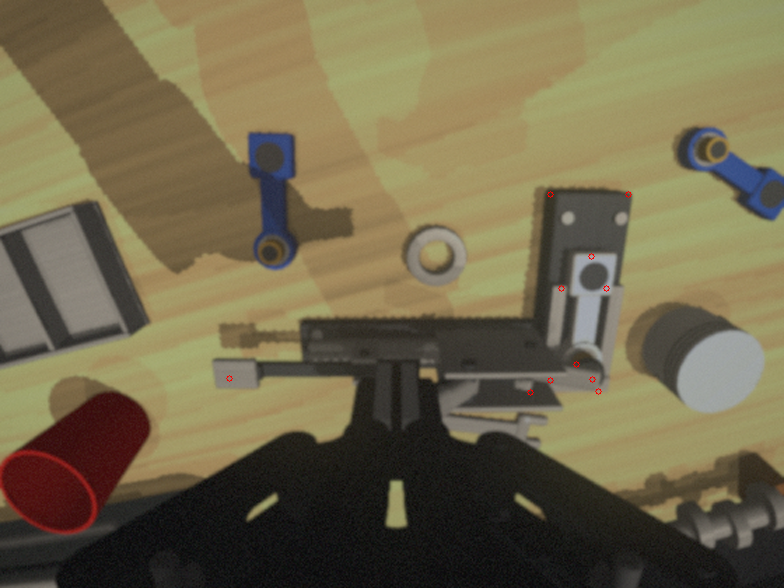

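View pics/t7.png

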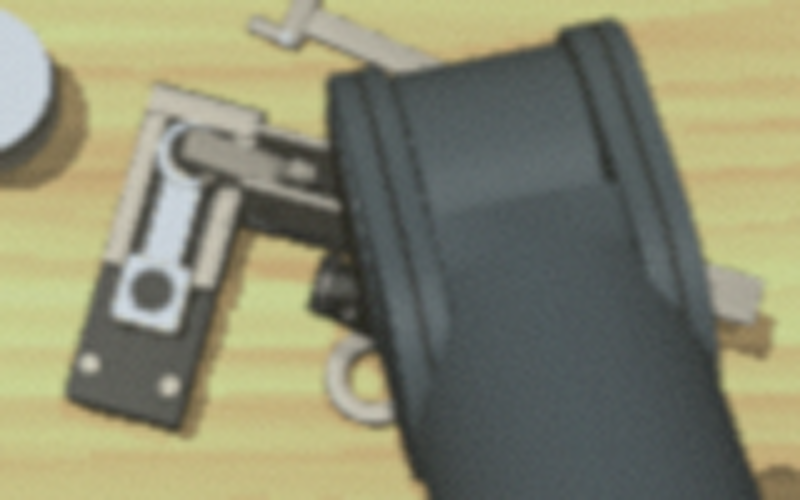

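View pics/s7.png

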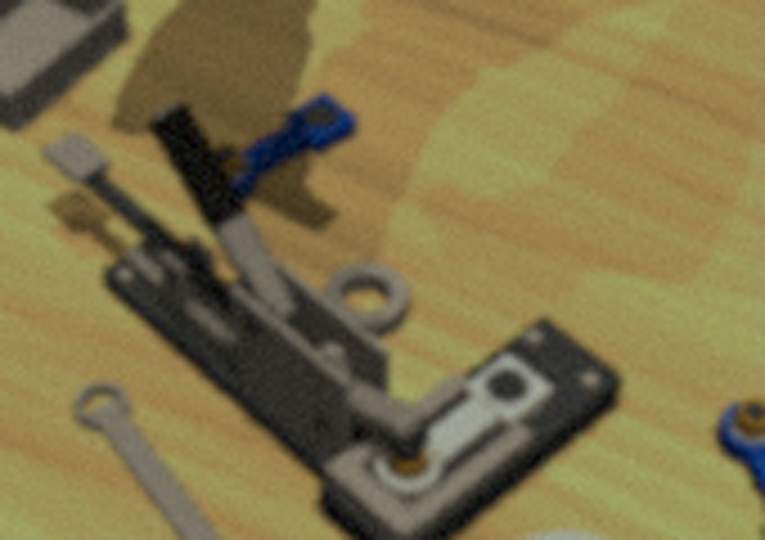

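```bash
cat > st.py <<'E'
from fit import *
o=observe();d=o['tool_pos']-np.array([p[0],p[1],0]);c,s=np.cos(p[2]),np.sin(p[2])
x,y=c*d[0]+s*d[1],-s*d[0]+c*d[1];z=d[2]
f=o['force'];print("clk %.2f TCP clamp x %.1f y %.1f tipz %.1f  F cx %.1f cy %.1f z %.1f"%(o['clock'],x*1e3,y*1e3,(z-.019)*1e3,c*f[0]+s*f[1],-s*f[0]+c*f[1],f[2]))
E
python3 st.py
python3 - <<'E'
import numpy as np
for a in range(50,-10,-4):
    r=np.radians(a);print(a,np.round([-104-110*np.cos(r)+6*np.sin(r),85+110*np.sin(r)+6*np.cos(r)],1),end=' ')
E
```

```text
clk 9.18 TCP clamp x -91.8 y -149.8 tipz 237.0  F cx -0.8 cy 0.5 z -0.9
50 [-170.1  173.1] 46 [-176.1  168.3] 42 [-181.7  163.1] 38 [-187.   157.5] 34 [-191.8  151.5] 30 [-196.3  145.2] 26 [-200.2  138.6] 22 [-203.7  131.8] 18 [-206.8  124.7] 14 [-209.3  117.4] 10 [-211.3  110. ] 6 [-212.8  102.5] 2 [-213.7   94.8] -2 [-214.1   87.2] -6 [-214.    79.5]
```

```bash
python3 -m pendant '[{"dp":[0,-0.003,0.03],"rotation":[0,0,0],"fingers":0},{"dp":[0,-0.006,0.06],"rotation":[0,0,0],"fingers":0},{"dp":[0.01,-0.008,0.085],"rotation":[0,0,0],"fingers":0},{"dp":[0.03,-0.008,0.092],"rotation":[0,0,0],"fingers":0},{"dp":[0.045,-0.008,0.092],"rotation":[0,0,0],"fingers":0},{"dp":[0.045,-0.008,0.092],"rotation":[0,0,0],"fingers":0},{"dp":[0.045,-0.008,0.092],"rotation":[0,0,0],"fingers":0}]' | grep rot
python3 st.py
python3 - <<'E'
from h import *
w=get_image("wrist");s=get_image("scene")
crop(w,100,460,120,420,2,"pics/w8.png");crop(s,190,360,110,270,3.7,"pics/s8.png")
E
python3 st.py
```

```text
ee_rot: [[-0.002, 0.255, 0.967], [0.001, 0.967, -0.255], [-1.0, 0.0, -0.002]]
clk 9.77 TCP clamp x -0.3 y -157.0 tipz 191.6  F cx -0.5 cy -0.8 z 0.9
clk 9.87 TCP clamp x 0.7 y -157.5 tipz 193.3  F cx -0.2 cy -1.0 z -0.1
```

View pics/s8.png

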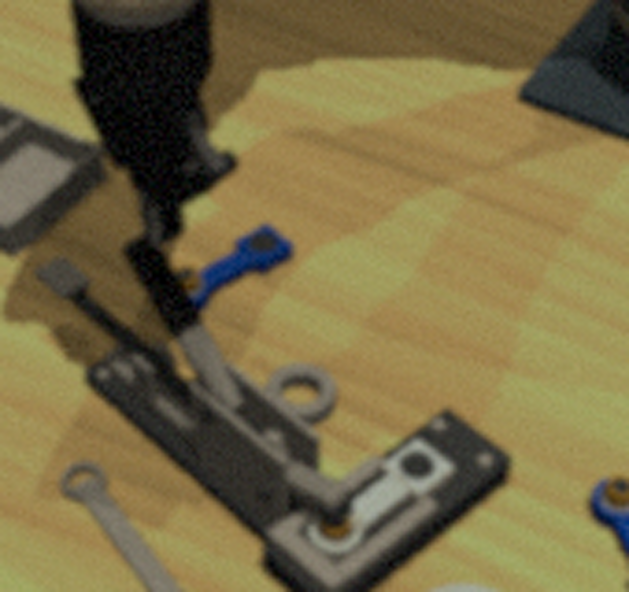

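View pics/w8.png

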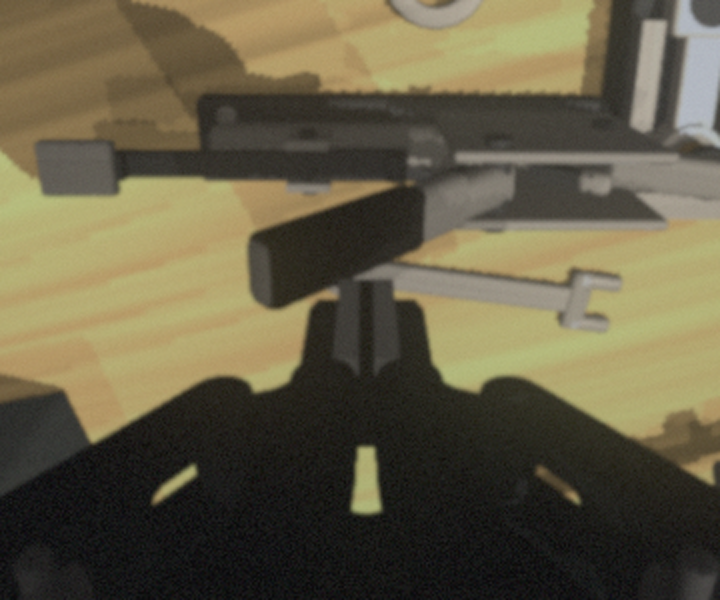

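```bash
python3 -m pendant '[{"dp":[0.005,-0.003,0],"rotation":[0,0,0],"fingers":0},{"dp":[0.01,-0.004,0],"rotation":[0,0,0],"fingers":0},{"dp":[0.013,-0.004,0],"rotation":[0,0,0],"fingers":0},{"dp":[0.015,-0.004,0],"rotation":[0,0,0],"fingers":0},{"dp":[0.017,-0.004,0],"rotation":[0,0,0],"fingers":0}]' | grep force
python3 st.py; python3 -m pendant '[{"dp":[0.002,0,0],"rotation":[0,0,0],"fingers":0},{"dp":[0.004,-0.001,0],"rotation":[0,0,0],"fingers":0},{"dp":[0.006,-0.002,0],"rotation":[0,0,0],"fingers":0}]' | grep force
python3 st.py
```

```text
force: [-0.1, 0.5, 0.1]
clk 10.28 TCP clamp x 0.7 y -162.9 tipz 175.1  F cx -0.2 cy 0.5 z 0.1
force: [-0.6, -0.2, 1.3]
clk 10.53 TCP clamp x 0.8 y -164.8 tipz 169.2  F cx -0.5 cy -0.4 z 1.3
```

```bash
for i in 1 2; do python3 -m pendant '[{"dp":[0.0015,-0.0015,0],"rotation":[0,0,0],"fingers":0},{"dp":[0.003,-0.003,0],"rotation":[0,0,0],"fingers":0}]' | grep force
python3 st.py; done
python3 - <<'E'
from h import *
w=get_image("wrist");s=get_image("scene")
crop(w,100,460,120,420,2,"pics/w9.png");crop(s,190,360,110,270,3.7,"pics/s9.png")
E
```

```text
force: [0.4, -0.6, -0.0]
clk 10.70 TCP clamp x 0.8 y -168.0 tipz 166.1  F cx 0.6 cy -0.5 z -0.0
force: [-0.2, 0.6, 2.8]
clk 10.87 TCP clamp x 0.9 y -170.8 tipz 163.4  F cx -0.3 cy 0.5 z 2.8
```

View pics/s9.png

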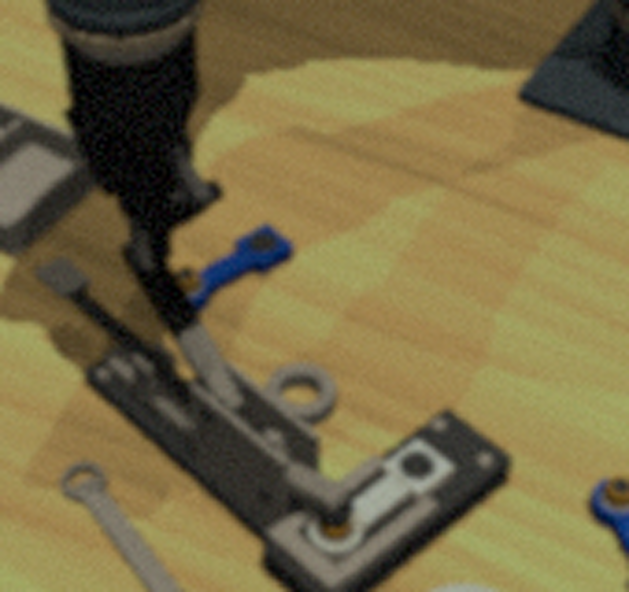

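View pics/w9.png

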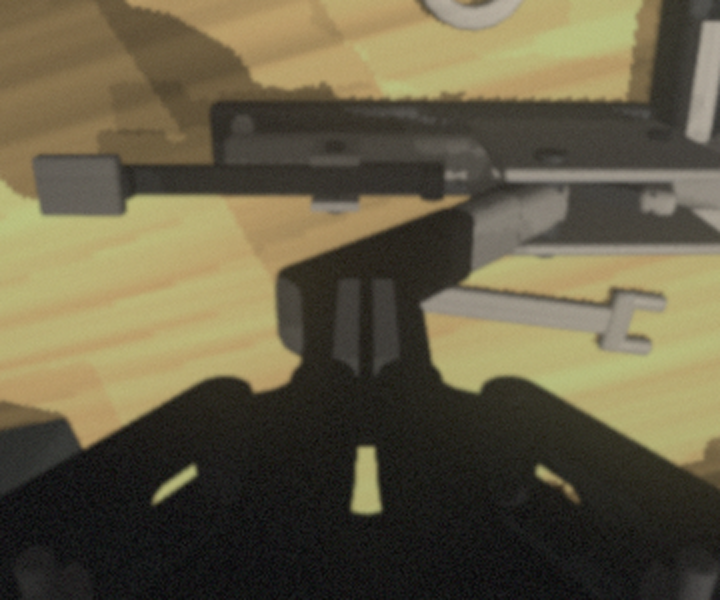

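```bash
python3 -m pendant '[{"dp":[0.002,-0.002,0],"rotation":[0,0,0],"fingers":0},{"dp":[0.004,-0.004,0],"rotation":[0,0,0],"fingers":0},{"dp":[0.006,-0.006,0],"rotation":[0,0,0],"fingers":0}]' | grep force
python3 st.py;  python3 -m pendant '[{"dp":[0.002,-0.002,0],"rotation":[0,0,0],"fingers":0},{"dp":[0.004,-0.0035,0],"rotation":[0,0,0],"fingers":0},{"dp":[0.006,-0.005,0],"rotation":[0,0,0],"fingers":0}]' | grep force
python3 st.py
```

```text
force: [-1.0, 2.1, 2.6]
clk 11.22 TCP clamp x 0.9 y -176.7 tipz 157.3  F cx -1.5 cy 1.7 z 2.6
force: [-0.6, 3.5, 10.0]
clk 11.47 TCP clamp x 1.0 y -181.4 tipz 151.6  F cx -1.5 cy 3.2 z 10.0
```

```bash
python3 -m pendant '[{"dp":[0.002,-0.0013,0],"rotation":[0,0,0],"fingers":0},{"dp":[0.004,-0.0026,0],"rotation":[0,0,0],"fingers":0},{"dp":[0.006,-0.004,0],"rotation":[0,0,0],"fingers":0}]' | grep force
python3 st.py
```

```text
force: [-3.0, 4.1, 19.9]
clk 11.72 TCP clamp x 1.5 y -184.9 tipz 146.8  F cx -4.0 cy 3.2 z 19.9
```

```bash
python3 -m pendant '[{"dp":[0.001,-0.001,0],"rotation":[0,0,0],"fingers":0},{"dp":[0.0015,-0.002,0],"rotation":[0,0,0],"fingers":0}]' | grep force
python3 st.py
```

```text
force: [-2.4, 7.5, 20.0]
clk 11.88 TCP clamp x 1.6 y -186.0 tipz 145.7  F cx -4.2 cy 6.6 z 20.0
```

```bash
python3 -m pendant '[{"dp":[0.001,-0.0005,0],"rotation":[0,0,0],"fingers":0},{"dp":[0.002,-0.001,0],"rotation":[0,0,0],"fingers":0}]' | grep force
python3 st.py; python3 -m pendant '[{"dp":[0.0,0,0],"rotation":[0,0,0],"fingers":0}]' | grep force
python3 st.py
```

```text
force: [-3.4, 5.0, 22.6]
clk 12.05 TCP clamp x 1.7 y -186.9 tipz 144.1  F cx -4.6 cy 4.0 z 22.6
force: [-2.7, 6.6, 22.0]
clk 12.13 TCP clamp x 1.6 y -187.0 tipz 143.9  F cx -4.3 cy 5.7 z 22.0
```

```bash
python3 -m pendant '[{"dp":[0.001,-0.001,0],"rotation":[0,0,0],"fingers":0},{"dp":[0.0015,-0.0015,0],"rotation":[0,0,0],"fingers":0},{"dp":[0.002,-0.002,0],"rotation":[0,0,0],"fingers":0}]' | grep force
python3 st.py
```

```text
force: [-2.7, 6.4, 20.2]
clk 12.38 TCP clamp x 1.6 y -188.4 tipz 142.0  F cx -4.2 cy 5.5 z 20.2
```

Force steady; continue.

```bash
python3 -m pendant '[{"dp":[0.001,-0.0005,0],"rotation":[0,0,0],"fingers":0},{"dp":[0.002,-0.001,0],"rotation":[0,0,0],"fingers":0},{"dp":[0.003,-0.002,0],"rotation":[0,0,0],"fingers":0}]' | grep force
python3 st.py
```

```text
force: [-1.1, 7.5, 18.9]
clk 12.63 TCP clamp x 1.6 y -190.4 tipz 138.9  F cx -3.0 cy 6.9 z 18.9
```

```bash
python3 -m pendant '[{"dp":[0.001,-0.0005,0],"rotation":[0,0,0],"fingers":0},{"dp":[0.002,-0.001,0],"rotation":[0,0,0],"fingers":0},{"dp":[0.003,-0.002,0],"rotation":[0,0,0],"fingers":0}]' | grep force
python3 st.py
```

```text
force: [-1.1, 8.0, 18.2]
clk 12.88 TCP clamp x 1.5 y -192.3 tipz 135.8  F cx -3.1 cy 7.4 z 18.2
```

```bash
python3 -m pendant '[{"dp":[0.001,-0.0005,0],"rotation":[0,0,0],"fingers":0},{"dp":[0.002,-0.001,0],"rotation":[0,0,0],"fingers":0},{"dp":[0.003,-0.0015,0],"rotation":[0,0,0],"fingers":0},{"dp":[0.004,-0.002,0],"rotation":[0,0,0],"fingers":0}]' | grep force
python3 st.py; python3 -m pendant '[{"dp":[0.001,-0.0005,0],"rotation":[0,0,0],"fingers":0},{"dp":[0.002,-0.001,0],"rotation":[0,0,0],"fingers":0},{"dp":[0.003,-0.0015,0],"rotation":[0,0,0],"fingers":0}]' | grep force
python3 st.py
```

```text
force: [-2.5, 7.8, 16.9]
clk 13.22 TCP clamp x 1.4 y -194.5 tipz 131.5  F cx -4.4 cy 6.9 z 16.9
force: [-1.3, 8.7, 16.1]
clk 13.47 TCP clamp x 1.4 y -196.0 tipz 128.4  F cx -3.5 cy 8.1 z 16.1
```

```bash
python3 -m pendant '[{"dp":[0.001,-0.0003,0],"rotation":[0,0,0],"fingers":0},{"dp":[0.002,-0.0006,0],"rotation":[0,0,0],"fingers":0},{"dp":[0.003,-0.001,0],"rotation":[0,0,0],"fingers":0},{"dp":[0.004,-0.001,0],"rotation":[0,0,0],"fingers":0}]' | grep force
python3 st.py; python3 -m pendant '[{"dp":[0.001,-0.0003,0],"rotation":[0,0,0],"fingers":0},{"dp":[0.002,-0.0006,0],"rotation":[0,0,0],"fingers":0},{"dp":[0.003,-0.001,0],"rotation":[0,0,0],"fingers":0}]' | grep force
python3 st.py
```

```text
force: [-2.0, 5.4, 14.9]
clk 13.80 TCP clamp x 1.3 y -197.7 tipz 124.2  F cx -3.3 cy 4.8 z 14.9
force: [-1.2, 4.8, 13.8]
clk 14.05 TCP clamp x 1.2 y -198.9 tipz 121.0  F cx -2.4 cy 4.3 z 13.8
```

```bash
for i in 1 2 3; do python3 -m pendant '[{"dp":[0.001,-0.0003,0],"rotation":[0,0,0],"fingers":0},{"dp":[0.002,-0.0006,0],"rotation":[0,0,0],"fingers":0},{"dp":[0.003,-0.001,0],"rotation":[0,0,0],"fingers":0}]' | grep force
python3 st.py; done
```

```text
force: [-1.5, 5.2, 12.3]
clk 14.30 TCP clamp x 1.1 y -200.0 tipz 117.9  F cx -2.8 cy 4.6 z 12.3
force: [-1.0, 5.7, 10.6]
clk 14.55 TCP clamp x 1.1 y -201.0 tipz 114.7  F cx -2.4 cy 5.3 z 10.6
force: [-1.0, 5.5, 8.4]
clk 14.80 TCP clamp x 1.0 y -202.0 tipz 111.5  F cx -2.4 cy 5.1 z 8.4
```

```bash
for i in 1 2; do python3 -m pendant '[{"dp":[0.001,-0.0002,0],"rotation":[0,0,0],"fingers":0},{"dp":[0.002,-0.0004,0],"rotation":[0,0,0],"fingers":0},{"dp":[0.003,-0.0005,0],"rotation":[0,0,0],"fingers":0}]' | grep force
python3 st.py; done
```

```text
force: [-0.0, 3.6, 7.8]
clk 15.05 TCP clamp x 0.9 y -202.7 tipz 108.4  F cx -0.9 cy 3.5 z 7.8
force: [-0.5, 3.8, 7.0]
clk 15.30 TCP clamp x 0.9 y -203.4 tipz 105.2  F cx -1.5 cy 3.6 z 7.0
```

```bash
for i in 1 2; do python3 -m pendant '[{"dp":[0.001,-0.0002,0],"rotation":[0,0,0],"fingers":0},{"dp":[0.002,-0.0004,0],"rotation":[0,0,0],"fingers":0},{"dp":[0.003,-0.0005,0],"rotation":[0,0,0],"fingers":0}]' | grep force
python3 st.py; done
```

```text
force: [-0.1, 3.6, 5.1]
clk 15.55 TCP clamp x 0.8 y -204.0 tipz 102.0  F cx -1.0 cy 3.4 z 5.1
force: [1.1, 1.8, 3.2]
clk 15.80 TCP clamp x 0.7 y -205.3 tipz 98.6  F cx 0.6 cy 2.1 z 3.2
```

```bash
for i in 1 2; do python3 -m pendant '[{"dp":[0.001,0,0],"rotation":[0,0,0],"fingers":0},{"dp":[0.002,0,0],"rotation":[0,0,0],"fingers":0}]' | grep force
python3 st.py; done
```

```text
force: [0.8, 1.2, 0.3]
clk 15.97 TCP clamp x 0.6 y -205.9 tipz 96.5  F cx 0.4 cy 1.3 z 0.3
force: [-0.5, -0.2, -0.2]
clk 16.13 TCP clamp x 0.3 y -206.1 tipz 94.4  F cx -0.5 cy -0.3 z -0.2
```

```bash
python3 -m pendant '[{"dp":[-0.005,0,0],"rotation":[0,0,0],"fingers":0},{"dp":[-0.01,0,0],"rotation":[0,0,0],"fingers":0},{"dp":[-0.02,0,0],"rotation":[0,0,0],"fingers":0},{"dp":[-0.03,0,0],"rotation":[0,0,0],"fingers":0},{"dp":[-0.03,0,0],"rotation":[0,0,0],"fingers":0}]' | grep force
python3 st.py
python3 - <<'E'
from h import *
w=get_image("wrist");s=get_image("scene")
crop(w,60,560,100,400,1.6,"pics/w10.png");crop(s,190,340,140,280,4,"pics/s10.png")
E
```

```text
force: [0.7, 0.6, 0.1]
clk 16.55 TCP clamp x 1.9 y -205.0 tipz 127.6  F cx 0.5 cy 0.8 z 0.1
```

View pics/s10.png

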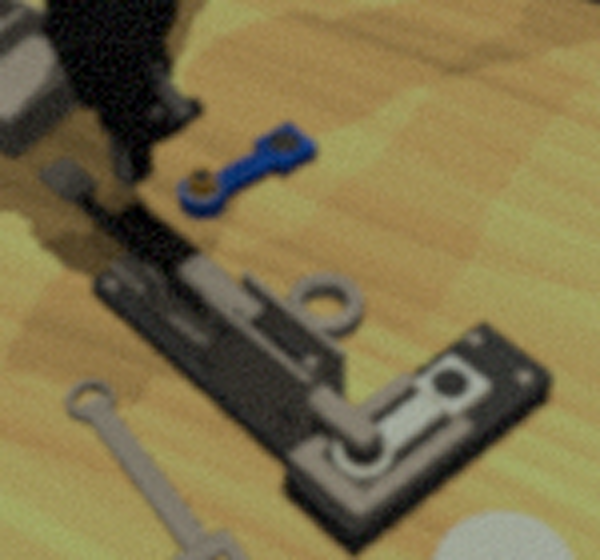

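View pics/w10.png

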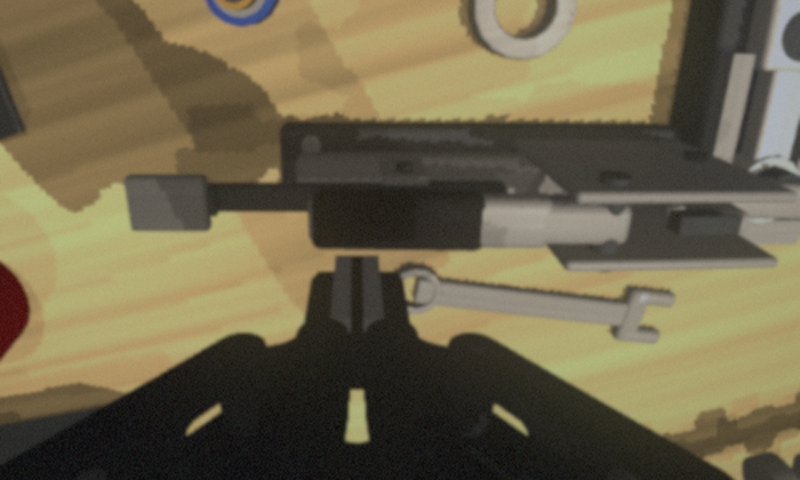

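```bash
python3 -m pendant '[{"dp":[0,-0.03,-0.001],"rotation":[0,0,0],"fingers":0},{"dp":[0,-0.06,-0.001],"rotation":[0,0,0],"fingers":0},{"dp":[0,-0.085,-0.001],"rotation":[0,0,0],"fingers":0},{"dp":[0.01,-0.091,-0.001],"rotation":[0,0,0],"fingers":0},{"dp":[0.025,-0.091,-0.001],"rotation":[0,0,0],"fingers":0},{"dp":[0.04,-0.091,-0.001],"rotation":[0,0,0],"fingers":0},{"dp":[0.04,-0.091,-0.001],"rotation":[0,0,0],"fingers":0},{"dp":[0.04,-0.091,-0.001],"rotation":[0,0,0],"fingers":0}]' | grep force
python3 st.py
python3 - <<'E'
from h import *
w=get_image("wrist");s=get_image("scene")
crop(w,60,560,100,400,1.6,"pics/w11.png");crop(s,170,340,140,280,4,"pics/s11.png")
E
```

```text
force: [-0.4, 0.5, 0.3]
clk 17.32 TCP clamp x -1.4 y -295.9 tipz 84.0  F cx -0.5 cy 0.4 z 0.3
```

View pics/s11.png

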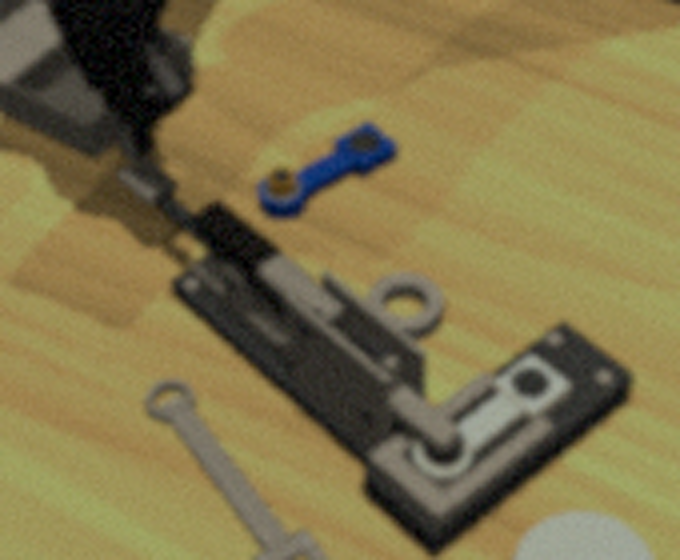

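View pics/w11.png

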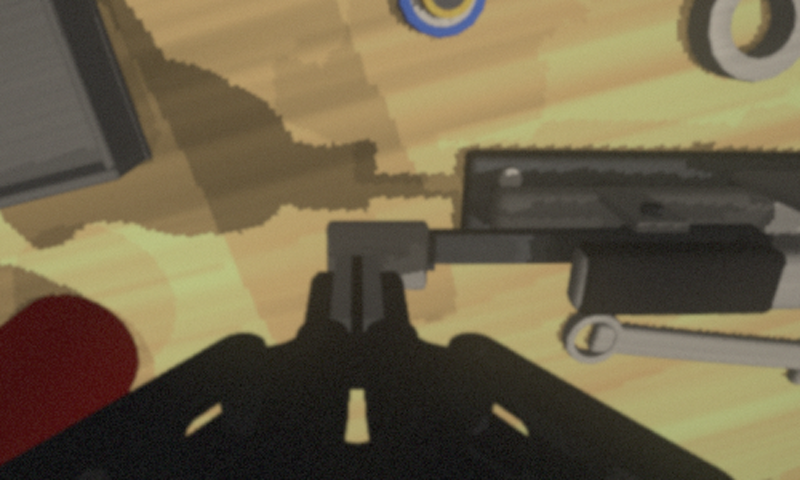

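Run:
```python
from fit import *
print("cup",atz("top",(431,209),.10),"tcp",observe()['tool_pos'])
```

```text
cup [ 0.61042132 -0.44516267  0.1       ] tcp [ 0.5630582  -0.27433432  0.10442279]
```

```bash
python3 -m pendant '[{"dp":[0.005,0,0],"rotation":[0,0,0],"fingers":0},{"dp":[0.01,0,0],"rotation":[0,0,0],"fingers":0},{"dp":[0.014,0,0],"rotation":[0,0,0],"fingers":0},{"dp":[0.017,0,0],"rotation":[0,0,0],"fingers":0}]' | grep force
python3 st.py;python3 -m pendant '[{"dp":[0.0015,0,0],"rotation":[0,0,0],"fingers":0},{"dp":[0.003,0,0],"rotation":[0,0,0],"fingers":0}]' | grep force
python3 st.py
```

```text
force: [-0.1, -0.3, 1.5]
clk 17.75 TCP clamp x -0.9 y -296.3 tipz 67.3  F cx 0.0 cy -0.3 z 1.5
force: [-0.7, -1.4, 1.3]
clk 17.92 TCP clamp x -0.8 y -296.5 tipz 64.6  F cx -0.3 cy -1.5 z 1.3
```

```bash
for i in 1 2 3; do python3 -m pendant '[{"dp":[0.001,0,0],"rotation":[0,0,0],"fingers":0},{"dp":[0.002,0,0],"rotation":[0,0,0],"fingers":0}]' | grep force
python3 st.py; done
```

```text
force: [-2.6, -0.9, 5.4]
clk 18.08 TCP clamp x -0.7 y -296.5 tipz 62.9  F cx -2.3 cy -1.6 z 5.4
force: [-1.9, -1.1, 4.5]
clk 18.25 TCP clamp x -0.7 y -296.6 tipz 61.2  F cx -1.6 cy -1.5 z 4.5
force: [-2.2, -2.0, 3.3]
clk 18.42 TCP clamp x -0.7 y -296.7 tipz 58.9  F cx -1.7 cy -2.5 z 3.3
```

```bash
for i in 1 2 3; do python3 -m pendant '[{"dp":[0.001,0,0],"rotation":[0,0,0],"fingers":0},{"dp":[0.002,0,0],"rotation":[0,0,0],"fingers":0}]' | grep force
python3 st.py; done
python3 - <<'E'
from h import *
w=get_image("wrist");s=get_image("scene")
crop(w,60,560,100,400,1.6,"pics/w12.png");crop(s,170,340,140,280,4,"pics/s12.png")
E
```

```text
force: [-0.1, -1.5, 0.8]
clk 18.58 TCP clamp x -0.6 y -296.3 tipz 56.6  F cx 0.3 cy -1.5 z 0.8
force: [-0.5, -2.3, 1.5]
clk 18.75 TCP clamp x -0.7 y -296.2 tipz 54.6  F cx 0.1 cy -2.4 z 1.5
force: [-0.9, -2.0, 1.0]
clk 18.92 TCP clamp x -0.6 y -296.2 tipz 52.7  F cx -0.4 cy -2.1 z 1.0
```

View pics/s12.png

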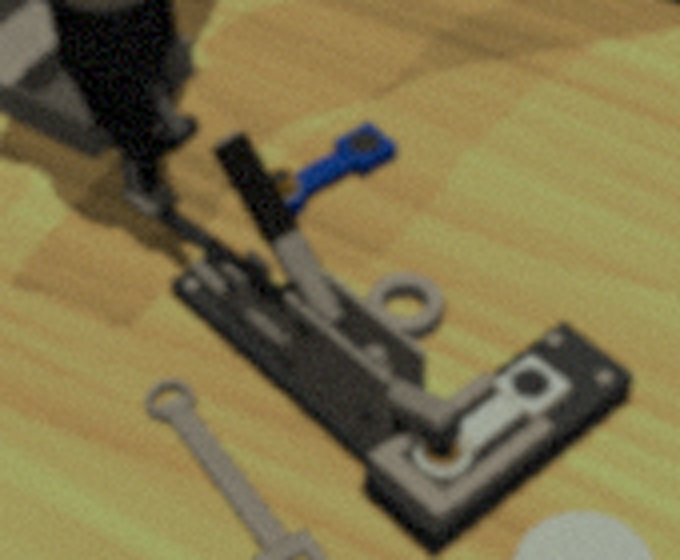

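```bash
python3 -m pendant '[{"dp":[-0.004,0,0],"rotation":[0,0,0],"fingers":0},{"dp":[-0.01,0,0],"rotation":[0,0,0],"fingers":0},{"dp":[-0.018,0,0],"rotation":[0,0,0],"fingers":0},{"dp":[-0.03,0,0],"rotation":[0,0,0],"fingers":0},{"dp":[-0.06,0,0],"rotation":[0,0,0],"fingers":0},{"dp":[-0.1,0,0],"rotation":[0,0,0],"fingers":0},{"dp":[-0.14,0,0],"rotation":[0,0,0],"fingers":0},{"dp":[-0.18,0,0],"rotation":[0,0,0],"fingers":0},{"dp":[-0.21,0.02,-0.03],"rotation":[0,0,0],"fingers":0},{"dp":[-0.21,0.06,-0.06],"rotation":[0,0,0],"fingers":0},{"dp":[-0.21,0.1,-0.09],"rotation":[0,0,0],"fingers":0},{"dp":[-0.21,0.14,-0.12],"rotation":[0,0,0],"fingers":0},{"dp":[-0.21,0.18,-0.14],"rotation":[0,0,0],"fingers":0},{"dp":[-0.21,0.22,-0.14],"rotation":[0,0,0],"fingers":0},{"dp":[-0.21,0.22,-0.14],"rotation":[0,0,0],"fingers":0},{"dp":[-0.21,0.22,-0.14],"rotation":[0,0,0],"fingers":0},{"dp":[-0.21,0.22,-0.14],"rotation":[0,0,0],"fingers":0}]' | grep -E "force|pos"
python3 st.py
python3 - <<'E'
from h import *
from fit import *
w=get_image("wrist");C=cam("wrist");s=get_image("scene");t=get_image("top")
E=[[1,0,46],[0,0,46],[-94,0,46],[-65,19,40],[-65,-19,40],[0,-290,68]]
crop(w,200,500,120,345,2.6,"pics/w13.png",proj("wrist",W(p,E),C))
crop(s,170,340,140,280,4.5,"pics/s13.png");crop(t,120,470,150,310,2.2,"pics/t13.png")
E
```

```text
tool_pos: [0.4837, -0.0241, 0.283]
force: [0.5, -0.3, 1.2]
clk 20.43 TCP clamp x -140.6 y -73.9 tipz 264.0  F cx 0.5 cy -0.2 z 1.2
```

View pics/s13.png

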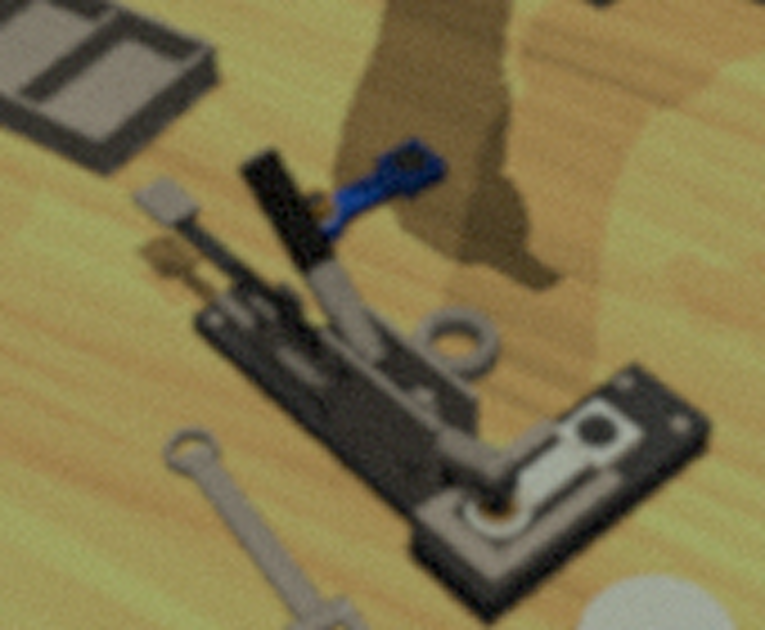

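View pics/w13.png

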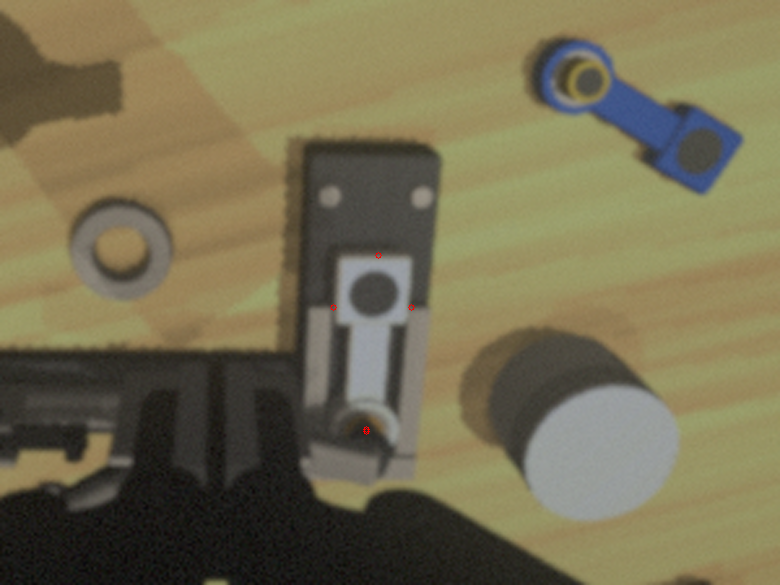

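View pics/t13.png

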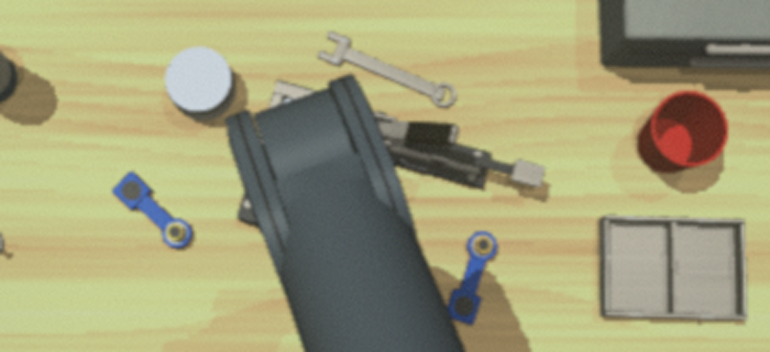

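```bash
python3 -m pendant '[{"dp":[0,0,0],"rotation":[0,0,0],"fingers":0},{"dp":[0,0,0],"rotation":[0,0,0],"fingers":0},{"dp":[0,0,0],"rotation":[0,0,0],"fingers":0},{"dp":[0,0,0],"rotation":[0,0,0],"fingers":0}]' | grep force; python3 -c "
from workcell import ticket;print(ticket.finish_job())"
```

```text
force: [-0.1, 0.8, 0.4]
the job is handed in; nothing more can be done
None
```

The job is handed in after about 21 s, with every step done, but no verdict comes back. What follows rests on force readings and pictures, not on the joint values.

- **Rod:** I slid it about 43 mm to the end stop. Contact was stiff there; the highest reading was about 19.5 N against the 22 N limit.
- **Handle:** I pressed it down along its arc, peaking at about 24 N against 30 N. The force then eased to zero near 95 mm. After I let go, the handle stayed down by itself.
- **Release lever:** I pressed the paddle about 15 mm, at most about 6 N, and the clamp sprang open.

**Last pictures:**
- **Clamp:** the handle is up at its original slope, about 48°, and the lever is at rest.
- **Rod and bush:** the rod is flat against the stop, with its big-end face within about 1 mm of its predicted place. The bush looks flush with no brass wall showing, though the pad partly hides it.
- **Bystanders:** none that were in view look moved. The spray can and the valve were cut off or out of that picture, but the arm never went near them.
- **Robot:** it is clear of everything.

No check failed. The only disagreement was that the scene camera ran 3 to 8 mm off the top camera at a few clamp points. I relied on the top and wrist views and on touch instead.

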